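# Half-fit the sprung bayonet lid on a wide-angle lens

### The arm

A 6-joint arm with a two-finger parallel gripper is mounted at the origin on the work surface. World frame = base frame: x ahead of the robot, y to its left, z up, the work surface at z = 0. Lengths are in mm, angles in degrees, forces in N, time in s.
With the tool pointing down it reaches from about 300 to 850 mm from the base axis. Payload 4.2 kg.
Tool frame: the origin (TCP) lies between the finger pads; the fingertips stand 14 mm ahead of it and the grasp point (between the pads) lies 5 mm behind it (env.finger_overhang is the distance from the TCP to the fingertips, in mm); z points along the fingers, y is the line along which they close (so a half turn about z gives the same grasp; the last joint's range is limited). The gripper opens to 91 mm and grips with 3 to 60 N. Pads are 32 mm wide; open, the fingers measure 118 mm over their backs; the gripper's body (76 mm by 178 mm) begins 60 mm behind the grasp point.
Start: joints at [67.724, 18.312, 89.639, -0, 72.044, -1.146], TCP at [207.288, 536.352, 227.976] pointing down, gripper open.
Joint ranges: [-177.97, 177.97], [-48.28, 115.42], [12.27, 149.76], [-77.06, 257.06], [2.81, 150.46], [-146.56, 146.56]. Speed limits (degrees/s): [147.25, 147.25, 180, 180, 180, 180].

### API

Orientations are given as [roll, pitch, yaw] about the fixed x, y, z axes, in that order (R = Rz(yaw) Ry(pitch) Rx(roll)).
In Python, from workcell import status, cams, env, finder gives the robot as it stands.
- The arm moves only by the tool apply_moves, never from a script. Its argument "increments" is a list of rows, each a list of 7 numbers: the opening, from -1 (shut) to 1 (fully open), then the shift along the world's x, y, z in m, then the turn, a rotation vector about the world's x, y, z in degrees. In form: [[gripper, x, y, z, ax, ay, az], ...]. A call has 1 to 5 rows; each row shifts and turns the commanded pose from where the row before left it; what a row does not reach is not made up. A row lasts 1/12 s, in which the tool goes at most 41.7 mm and 7.16 degrees, less where a joint would pass 70% of its speed; a pose out of reach is approached as far as the arm can. A call with a gripper value outside its range is refused whole. The fingers move at their own pace and stop on an object; "newtons" is the grip in N (left out, the last holds). Time passes only in rows, so rows that do not move let the fingers close. It gives the time, the measured TCP pose, the force, the opening and the grip force at its end, in the units of the state.
- status.state(): the state, without advancing time (a new reading comes with each control period).
- cams.grab_frame(name): name is "scene" or "side" or "wrist"; returns a dict with "color" (480x640x3 uint8, red, green, blue), "intrinsics" (3x3 intrinsics, pixels), "R" (3x3) and "t" (3): a world point X has camera coordinates R X + t. Camera axes: x right, y down, z forward; pixel columns grow to the right and rows downward; lengths in mm; the calibration is good to about 2 mm. The wrist camera is an equidistant fisheye: a pixel r from the principal point sees the ray r / f radians off the axis. A picture is of the moment at which its call begins. There is no depth.
- env.job_done(): hands the job in; it is judged then, once.
Trained networks look in the newest picture that a camera, given by its name, has taken for a name from the list of things; names that differ only in an ending like _2 or _b are one class to them, and where a whole thing is asked for, a point or a joint stands for the part that bears it (a point fixed in the world has none). Each returns a list of dicts, best first, with "score" (0 to 1); they miss things now and then, are a little off and sometimes report something else, mostly with a low value. They report only what shows in the picture. A call takes as long as a camera call. They do not tell look-alikes from the thing itself.
- finder.boxes_of(query, camera): "rect" ([left, top, width, height] in pixels, round what is visible of it).
- finder.trace(query, camera): "pixels" (480x640 bool, what is visible of it) and "rect" ([left, top, width, height] in pixels, round what is visible of it).
The state is a dict: "time_s": time; "qpos": joint angles; "qvel": joint speeds; "effort": joint torques, N m; "ee_pos": TCP position; "ee_rot": TCP orientation; "force": force on the tool from outside, world axes, zero at the start; "torque": the same for the moment, N m; "gripper_width": finger opening in mm; "gripper_force": force on a finger pad.
Only numpy, scipy, OpenCV 4.12 (cv2) and the standard library are available. Lean on these libraries where they do the work, as an engineer would, in place of code of your own. Each camera call takes 0.05 s, during which the arm holds its last target. There are 200 camera calls.

### The job

The polished steel adapter ring has been left on top of the wide-angle lens: lay it gently in the open top drawer of the drawer unit, and leave the small things around the lens alone. Then fit the bayonet lid on the lens: lower it fully home with its lugs through the two slots, and turn it clockwise against its spring to the halfway rib, well short of the lock click. Finish while still gripping the lid there, because it springs back when let go and I want to look at the fit before locking it myself.

Things in the scene. Friction and masses are not known exactly. Their poses are not given: they have to be found in the camera images.
- lens: Black wide-angle lens, 100 mm high, fixed upright on a round aluminium dock 92 mm wide, 12 mm high. Origin: centre of the dock's underside, z up along the lens axis. Its front rim (on top) is 76 mm wide. Two slots, 60 degrees wide, lie in the lens' +x and -x directions. The rim is the same after half a turn. It never moves.
- lens_mouth (a point): Centre of the lens mouth, level with the rim's top; axes as the lens. The mouth is 48 mm wide between two inward flanges 5 mm thick, 58 mm wide at the slots and in the groove under the flanges; floor 14 mm below the rim. Anticlockwise turn of the lid is blocked after about 15 degrees.
- slot_rib (a point): Short single white rib on the rim at the middle of the +x slot (a twin on the -x slot): insert with the bar pointing here. A sprung follower meets the lugs 15 degrees clockwise (from above) of here and pushes back with 0.08 N m, rising to 0.12 N m at 40 degrees; it turns a released lid back.
- half_rib (a point): Long single white rib on the rim, 40 degrees clockwise (seen from above) of the slot rib (a twin opposite): the halfway mark, where the lid's bar must point. A pair of ribs at 80 degrees clockwise marks the lock; its catch begins to be pressed at about 60 degrees.
- lock_pin (a joint): Sprung lock catch in the lens: 0 m free, grows outward as a lug of the lid pushes past it. A catch pressed over 1 mm, or the lid turned past 64 degrees, counts as the lock click. Must stay unpressed.
- lid: Grey bayonet lid, about 60 g, standing on its plug, grip bar up. Origin: centre of the plug's underside, z up. Plug 45 mm wide, 12 mm high; disc 55 mm wide from 12 to 16 mm up. Two lugs at the plug's foot, 5 mm high, 36 degrees wide, reach 27 mm from the axis in +x and -x. Same after half a turn. Fully home, the disc lies on the rim and the origin is 12 mm below it; play 1.5 mm sideways, 2 mm up.
- lid_bar (a point): Middle of the top of the lid's grip bar, 41 mm above the lid's origin; axes as the lid. The bar is 52 mm long along x (in line with the lugs, so it is the pointer), 12 mm thick along y, 25 mm high above the disc.
- adapter: Polished steel adapter ring, about 80 g, outer diameter 56 mm, inner 44 mm, 14 mm high, lying on the lens' rim at the start over its mouth. Origin: centre of its underside.
- unit_drawer0 (a joint): Slide of the top drawer of the white plastic drawer unit (200 mm deep, 220 mm wide, 150 mm high, fixed): 0 m closed, grows as it opens; starts 0.11 to 0.13 m open. Slides with about 1 N of friction.
- drawer_in (a point): Centre of the top drawer's inner floor (moves with it), 85 mm above the credenza; x into the unit, y left, z up. Inside: x -77 to +77 mm, y -89 to +89 mm, walls 43 mm high, front panel 53 mm with a knob outside. Reachable from above: x from -77 mm to (opening - 83 mm); behind that is the unit, its top 65 mm above the drawer floor.
- loupe: Bystander: tiny glass loupe, 32 mm wide, 22 mm high, near the lens; origin at its underside.
- shoe_cover: Bystander: small hot-shoe cover, 22 x 20 x 10 mm; origin at its underside.
- battery: Bystander: upright camera battery, 40 x 22 x 56 mm; origin at its underside.
- filter_case: Bystander: flat round clear filter case, 72 mm wide, 12 mm high; origin at its underside.
- lens_brush: Bystander: lens brush lying along its x axis, 125 mm long, 12 mm thick; origin at the middle of its handle's underside.
Mind the look-alikes: they are no part of the job. Leave any pink look-alike of the adapter alone.

How it is judged (in metres and radians):
On the way, in this order (a step that is already met when the one before it is completed fails the run):
1. the adapter ring lies flat in the top drawer, let go (x of adapter in the frame of drawer_in between -0.0775 and 0.0775 m and y of adapter in the frame of drawer_in between -0.089 and 0.089 m and z of adapter in the frame of drawer_in between -0.004 and 0.008 m and angle between adapter's own z axis and vertical below 0.2 rad and linear speed of adapter below 0.03 m/s and contact force between the fingers and adapter below 0.05 N), for 0.2 s.
2. the lid is fully home in the lens mouth with its lugs in the slots (horizontal distance between lid and lens below 0.004 m and z of lid in the frame of lens between 0.085 and 0.0905 m and angle between lid's own z axis and vertical below 0.12 rad and angle between the x axis of lid and the x axis of lens, either way round below 0.3 rad), for 0.1 s.
At the end, for the whole second after the job is handed in: The adapter ring lies flat and still on the floor of the top drawer; the lid is home in the lens mouth (centred within 4 mm, raised at most 3.5 mm, upright), its bar 40 degrees (30 to 50) clockwise of the slots, still, gripped by the fingers with over 2 N, lock catch not pressed (x of adapter in the frame of drawer_in between -0.0775 and 0.0775 m and y of adapter in the frame of drawer_in between -0.089 and 0.089 m and z of adapter in the frame of drawer_in between -0.004 and 0.008 m and angle between adapter's own z axis and vertical below 0.2 rad and linear speed of adapter below 0.03 m/s and horizontal distance between lid and lens below 0.004 m and z of lid in the frame of lens between 0.085 and 0.0915 m and angle between lid's own z axis and vertical below 0.12 rad and angle between the x axis of lid and the x axis of lens, either way round between 0.524 and 0.873 rad and contact force between the fingers and lid above 2 N and angular speed of lid below 0.2 rad/s and linear speed of lid below 0.02 m/s and value of joint lock_pin below 0.001 m); the arm keeps its last pose, push and grip.
It fails at once if the lid is turned into the lock click (value of joint lock_pin above 0.001 m or (angle between the x axis of lid and the x axis of lens, either way round above 1.117 rad and horizontal distance between lid and lens below 0.006 m and z of lid in the frame of lens below 0.0905 m)).
It fails at once if the adapter ring is dropped from a height (linear speed of adapter above 0.8 m/s and contact force between the fingers and adapter below 0.05 N).
It fails at once if a bystander (loupe, shoe cover, battery, filter case, brush) is pushed over 25 mm (distance of any of loupe, shoe_cover, battery, filter_case, lens_brush from where it was at the start of the episode above 0.025 m).
It also fails if it takes over 61 s, if anything falls off the work surface, if the arm or the gripper's body presses on something with over 40 N, if the wrist force passes 120 N, or if a joint passes its speed limit or range.

## Working session

There is one attempt and no reset: what is moved stays moved. The work goes in short steps, Python scripts to look and compute and a tool call to move; the robot and the scene stay as the last step left them, time stands still between calls to the robot, and variables do not carry over. Pictures are saved under pics/ and viewed, at most 10 in all, crops included, and the job is handed in when it is done.

Besides the shell and the picture viewer there is one more tool, called as name([rows], argument=value, ...), one row to a line, values as JSON. apply_moves: Moves the arm, as the interface text tells. Its arguments: {"type":"object","properties":{"increments":{"type":"array","items":{"type":"array","items":{"type":"number"}}},"newtons":{"type":"number"}},"required":["increments"]}

```bash
ls; mkdir -p pics
cat > h.py <<'E'
import numpy as np, cv2
from workcell import status, cams, env, finder
def grab(n):
    f=cams.grab_frame(n); f['K']=np.array(f['intrinsics']);f['R']=np.array(f['R']);f['t']=np.array(f['t']);return f
def ray(f,u,v,fish=False):
    K=f['K'];x=(u-K[0,2])/K[0,0];y=(v-K[1,2])/K[1,1]
    if fish:
        r=np.hypot(x,y);d=np.array([np.sin(r)*x/max(r,1e-9),np.sin(r)*y/max(r,1e-9),np.cos(r)])
    else: d=np.array([x,y,1.])
    return -f['R'].T@f['t'], f['R'].T@d
def at_z(f,u,v,z,fish=False):
    o,d=ray(f,u,v,fish);return o+d*(z-o[2])/d[2]
def proj(f,X,fish=False):
    c=f['R']@np.asarray(X,float)+f['t'];K=f['K']
    if fish:
        th=np.arctan2(np.hypot(c[0],c[1]),c[2]);s=th/max(np.hypot(c[0],c[1]),1e-9)
    else: s=1/c[2]
    return np.array([K[0,0]*c[0]*s+K[0,2],K[1,1]*c[1]*s+K[1,2]])
def save(f,name,crop=None,scale=1):
    im=f['color'][:,:,::-1]
    if crop: x,y,w,h=crop; im=im[y:y+h,x:x+w]
    cv2.imwrite('pics/'+name,cv2.resize(im,None,fx=scale,fy=scale,interpolation=cv2.INTER_CUBIC))
E
python3 - <<'E'
from h import *
fs={}
for c in ['scene','side','wrist']:
    f=fs[c]=grab(c); save(f,c+'0.png')
    print(c,(-f['R'].T@f['t']).round(),f['R'][2].round(2),f['K'][0,0])
    for q in ['lens','lid','adapter','unit_drawer0','loupe','battery','lens_brush','shoe_cover','filter_case']:
        print(q,[(np.round(b['rect']).tolist(),round(b['score'],2)) for b in finder.boxes_of(q,c)][:4])
s=status.state();print(s)
E
```

```text
pics
scene [930. 551. 645.] [-0.41 -0.63 -0.66] 459.81326214697896
lens [([394.0, 290.0, 65.0, 80.0], 0.72)]
lid [([333.0, 249.0, 28.0, 33.0], 0.9)]
adapter [([457.0, 306.0, 38.0, 31.0], 0.97), ([465.0, 377.0, 38.0, 37.0], 0.93), ([415.0, 287.0, 43.0, 34.0], 0.63), ([408.0, 403.0, 41.0, 42.0], 0.56)]
unit_drawer0 [([198.0, 106.0, 87.0, 77.0], 0.63)]
loupe [([380.0, 296.0, 20.0, 21.0], 0.49)]
battery [([302.0, 306.0, 28.0, 37.0], 0.77)]
lens_brush [([248.0, 283.0, 66.0, 25.0], 0.86)]
shoe_cover []
filter_case [([214.0, 246.0, 39.0, 29.0], 0.81), ([248.0, 281.0, 66.0, 29.0], 0.7)]
side [ 164. -777.  637.] [ 0.38  0.76 -0.52] 435.21525803264655
lens [([251.0, 195.0, 31.0, 38.0], 0.83)]
lid [([290.0, 247.0, 22.0, 19.0], 0.64)]
adapter [([257.0, 185.0, 17.0, 10.0], 0.74), ([319.0, 214.0, 18.0, 23.0], 0.63), ([217.0, 222.0, 23.0, 15.0], 0.5), ([282.0, 200.0, 12.0, 10.0], 0.42)]
unit_drawer0 [([343.0, 271.0, 131.0, 121.0], 0.62)]
loupe [([289.0, 244.0, 23.0, 24.0], 0.72), ([272.0, 231.0, 13.0, 12.0], 0.42)]
battery [([316.0, 213.0, 22.0, 28.0], 0.54)]
lens_brush [([328.0, 247.0, 42.0, 10.0]
[... 251 characters left out ...]
e_cover []
filter_case []
{'time_s': 1.5, 'qpos': array([ 6.77251386e+01,  1.83090160e+01,  8.96401929e+01,  6.35869992e-04,
        7.20438774e+01, -1.14640576e+00]), 'qvel': array([ 0.00745382, -0.01638095,  0.05325379, -0.02866068,  0.05555514,
       -0.06570054]), 'effort': array([ 2.18766568e-04, -4.12346756e+01, -2.32230073e+01,  7.27490033e-02,
        3.77040706e-02, -1.82756526e-05]), 'ee_pos': array([207.26591479, 536.34671685, 227.99676478]), 'ee_rot': array([ 1.79993076e+02, -4.66477397e-04,  1.58871348e+02]), 'force': array([ 0.86360433,  0.70555116, -0.451556  ]), 'torque': array([-0.00490641,  0.00982645,  0.02501498]), 'gripper_force': 0.0, 'gripper_width': 91.3109671023357}
```

View pics/scene0.png

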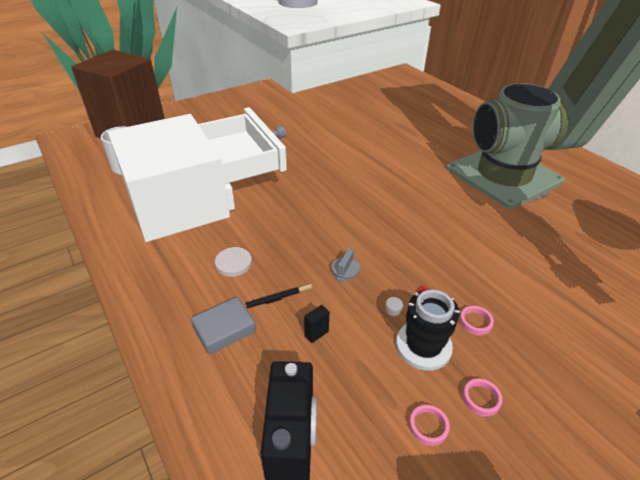

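View pics/side0.png

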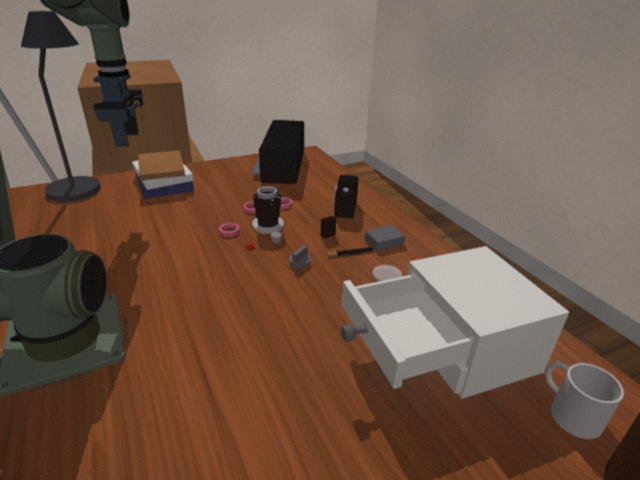

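The scene view shows the steel adapter on the lens at about (434,300), the lid at (345,265) and three pink rings around the lens. The loupe is at (394,306), the red cover at (423,290) and the open drawer at (245,145). The side view agrees: lens (267,210), lid (300,258), drawer (415,320).

Run:
```python
from h import *
S=grab('scene');D=grab('side')
print('adapter',at_z(S,434,300,114).round(),at_z(D,267,189,114).round())
print('dock',at_z(S,425,345,12).round(),at_z(D,268,226,12).round())
print('lid',at_z(S,347,253,41).round(), at_z(D,301,250,41).round(),'base',at_z(S,345,269,16).round())
print('loupe',at_z(S,394,306,11).round(),'cover',at_z(S,423,290,8).round(), at_z(D,250,246,8).round())
print('batt',at_z(S,316,308,56).round(), 'fc',at_z(S,233,260,12).round(),'brush',at_z(S,275,297,6).round())
for n,p in [('knob',(281,132)),('panel R',(284,168)),('panel L',(249,114))]: print(n,at_z(S,*p,85+53 if n!='knob' else 110).round())
for n,p in [('panelL',(345,285)),('panelR',(396,366)),('unitTL',(412,258)),('unitTR',(468,335)),('back L',(487,249)),('backR',(566,314))]: print(n,at_z(D,*p,138 if 'p'==n[0] else 150).round())
save(D,'side_dr.png',(330,240,240,180),3)
```

```text
adapter [525. 267. 114.] [532. 277. 114.]
dock [529. 275.  12.] [521. 249.  12.]
lid [526.  51.  41.] [538.  56.  41.] base [539.  65.  16.]
loupe [517. 183.  11.] cover [444. 181.   8.] [442. 174.   8.]
batt [657. 143.  56.] fc [707. -78.  12.] brush [682.  46.   6.]
knob [ 457. -314.  110.]
panel R [ 551. -137.  138.]
panel L [ 503. -385.  138.]
panelL [ 504. -222.  138.]
panelR [ 479. -425.  138.]
unitTL [ 662. -212.  150.]
unitTR [ 613. -428.  150.]
back L [ 828. -248.  150.]
backR [ 803. -458.  150.]
```

View pics/side_dr.png

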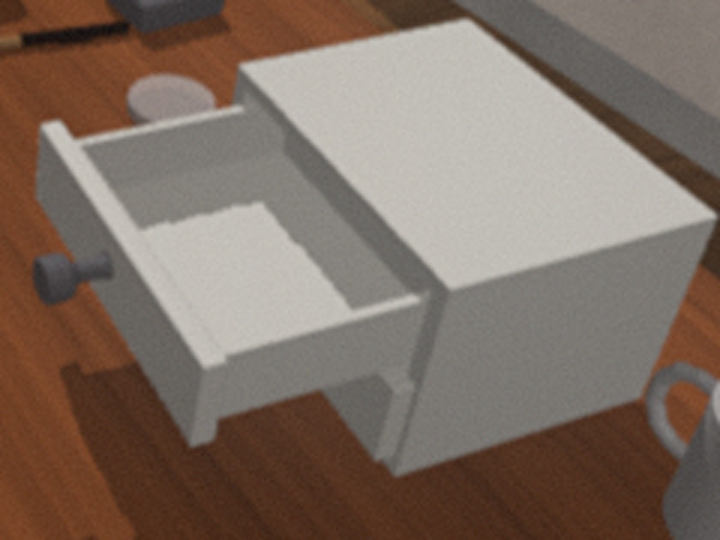

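Run:
```python
from h import *
D=grab('side')
g=lambda u,v,z:at_z(D,330+u/3,240+v/3,z)
P=[g(240,66,150),g(450,288,150),g(468,18,150),g(714,213,150),g(50,122,138),g(222,358,138)]
for p in P: print(p.round())
n=lambda a,b:np.linalg.norm(P[a]-P[b]).round()
print(n(0,1),n(2,3),n(0,2),n(1,3),n(4,5))
x=(P[2]-P[0]+P[3]-P[1]);print('yaw',np.degrees(np.arctan2(x[1],x[0])), np.degrees(np.arctan2(*((P[0]-P[1])[[1,0]]*[1,1])))-90)
```

```text
[ 650. -222.  150.]
[ 629. -437.  150.]
[ 835. -238.  150.]
[ 813. -454.  150.]
[ 513. -211.  138.]
[ 497. -419.  138.]
216.0 217.0 186.0 185.0 209.0
yaw -5.022348636178874 -5.653162920411049
```

apply_moves([
  [1,0.04,-0.035,0.02,0,0,0],
  [1,0.04,-0.035,0.02,0,0,0],
  [1,0.04,-0.035,0.02,0,0,0],
  [1,0.04,-0.035,0.02,0,0,0],
  [1,0.04,-0.035,0,0,0,0],
])

```text
time_s: 2.07
ee_pos: [357.8, 406.2, 290.0]
ee_rot: [179.6, 0.1, 158.9]
force: [1.2, 0.2, 0.1]
gripper_width: 91.4
gripper_force: 0.0
```

apply_moves([
  [1,0.033,-0.026,0,0,0,3.1],
  [1,0.033,-0.026,0,0,0,3.1],
  [1,0.033,-0.026,-0.01,0,0,3.1],
  [1,0.033,-0.026,-0.01,0,0,3.1],
  [1,0.033,-0.026,0,0,0,3.1],
])

```text
time_s: 2.48
ee_pos: [518.3, 276.8, 265.7]
ee_rot: [-179.9, -0.2, 174.5]
force: [0.3, 1.2, -0.9]
gripper_width: 91.0
gripper_force: 0.0
```

Run:
```python
from h import *
f=grab('wrist'); save(f,'wrist1.png')
print(status.state()['ee_pos'],status.state()['qpos'].round(1),f['K'],(-f['R'].T@f['t']).round(),f['R'].round(2))
for q in ['lens','adapter']: print(q,[(np.round(b['rect']).tolist(),round(b['score'],2)) for b in finder.boxes_of(q,'wrist')][:4])
```

```text
[524.84330039 271.89317091 265.88692992] [ 26.5  18.6  83.7  -0.4  77.6 -57.8] [[371.64829954   0.         322.37079665]
 [  0.         371.64829954 238.33081912]
 [  0.           0.           1.        ]] [451. 283. 423.] [[ 0.1   1.   -0.  ]
 [ 0.97 -0.09  0.24]
 [ 0.24 -0.02 -0.97]]
lens [([279.0, 175.0, 81.0, 102.0], 0.83)]
adapter [([284.0, 205.0, 67.0, 68.0], 0.88), ([393.0, 257.0, 24.0, 46.0], 0.8), ([296.0, 91.0, 47.0, 47.0], 0.79), ([397.0, 177.0, 47.0, 49.0], 0.61)]
```

View pics/wrist1.png

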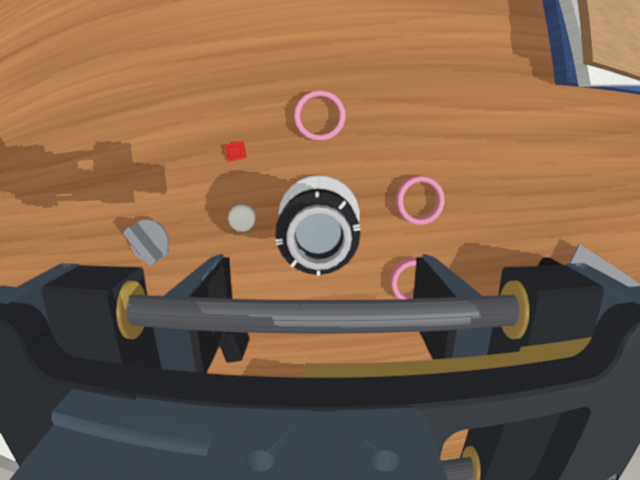

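Wrist view: adapter on the lens at (319,235). White ribs show at (317,194)/(318,272) for the slots, (343,204)/(293,265) long for halfway, and pairs at (357,228)/(279,241). The lid is at (150,240), with its bar diagonal. Now refine numerically.

Run:
```python
from h import *
f=grab('wrist'); s=status.state();print(s['ee_pos'].round(1),s['ee_rot'].round(1))
a=f['color'].astype(int)
m=(a.min(2)>150).astype(np.uint8); m[:185]=0;m[280:]=0;m[:,:270]=0;m[:,370:]=0
n,l,st,c=cv2.connectedComponentsWithStats(m)
for i in range(1,n):
    if st[i,4]>3: 
        p=at_z(f,*c[i],100,True);print(st[i].tolist(),c[i].round(1),p[:2].round(1))
# adapter ring: outer ellipse of grey
tr=finder.trace('adapter','wrist')
for t in tr[:4]:
    k=t['pixels'].astype(np.uint8);cs,_=cv2.findContours(k,cv2.RETR_EXTERNAL,cv2.CHAIN_APPROX_NONE)
    cc=max(cs,key=cv2.contourArea)[:,0];P=np.array([at_z(f,*q,107,True)[:2] for q in cc]);(x,y),r=cv2.minEnclosingCircle(P.astype(np.float32));print(t['rect'],round(t['score'],2),round(x,1),round(y,1),round(r,1),P.mean(0).round(1))
for b in finder.boxes_of('lens','wrist'):print(b)
save(f,'w2.png',(260,165,120,125),5)
```

```text
[518.4 278.  267. ] [ 1.800e+02 -1.000e-01  1.742e+02]
[279, 185, 81, 34, 569] [324.8 194.3] [493.3 281.5]
[315, 190, 3, 5, 15] [316. 192.] [490.4 274. ]
[338, 199, 7, 8, 29] [341.4 202.6] [502.  295.2]
[287, 205, 64, 69, 2280] [317.3 232.6] [526.8 271.3]
[353, 222, 7, 6, 35] [356.2 224.7] [523.2 306.5]
[275, 237, 7, 6, 24] [277.9 239.6] [529.6 235.2]
[316, 249, 4, 1, 4] [317.5 249. ] [542.  269.9]
[293.5, 91.7, 49.5, 46.1] 0.86 423.5 283.3 21.8 [423.5 283.1]
[397.9, 173.4, 47.4, 49.2] 0.86 502.6 364.7 22.4 [502.6 364. ]
[285.3, 201.6, 65.3, 65.8] 0.76 527.5 272.0 28.9 [527.5 272.2]
[394.0, 254.2, 22.9, 45.8] 0.67 575.7 351.8 21.5 [574.8 344.1]
{'rect': [275.2, 172.4, 85.8, 99.8], 'score': 0.72}
```

View pics/w2.png

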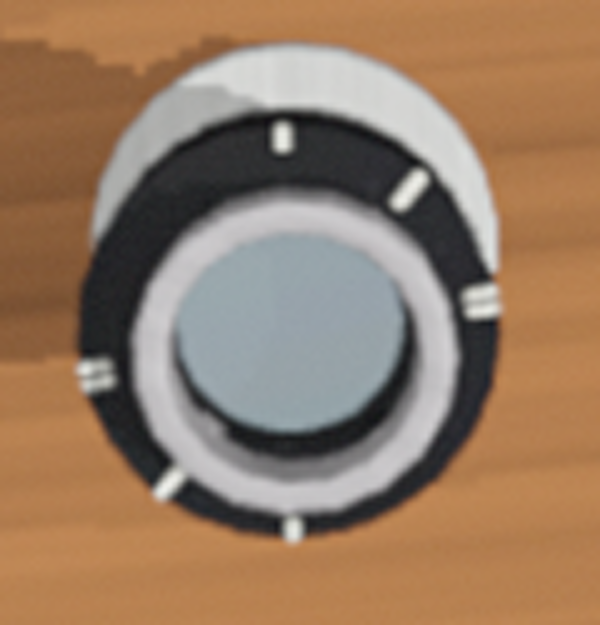

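apply_moves([
  [1,0.0085,-0.006,-0.035,0,0,0.3],
  [1,0,0,-0.035,0,0,0],
  [1,0,0,-0.035,0,0,0],
  [1,0,0,-0.03,0,0,0],
  [1,0,0,-0.014,0,0,0],
], newtons=8)

```text
time_s: 3.2
ee_pos: [522.9, 273.1, 114.8]
ee_rot: [-179.8, -0.3, 174.8]
force: [-0.7, -0.4, -0.6]
gripper_width: 91.5
gripper_force: 0.0
```

apply_moves([
  [1,0,0,0,0,0,0],
  [0.3,0,0,0,0,0,0],
])

```text
time_s: 3.37
ee_pos: [525.5, 273.8, 118.5]
ee_rot: [-180.0, -0.0, 174.8]
force: [0.2, -0.6, 0.7]
gripper_width: 87.1
gripper_force: 0.0
```

apply_moves([
  [-0.1,0.001,-0.001,-0.001,0,0,0],
  [-0.3,0,0,0,0,0,0],
  [-0.3,0,0,0,0,0,0],
  [-0.3,0,0,0,0,0,0],
  [-0.3,0,0,0,0,0,0],
], newtons=10)

```text
time_s: 3.78
ee_pos: [527.8, 271.9, 118.3]
ee_rot: [179.9, 0.1, 174.7]
force: [0.2, 0.1, 3.9]
gripper_width: 55.3
gripper_force: 10.0
```

apply_moves([
  [-0.5,0,0,0,0,0,0],
  [-0.5,0,0,0,0,0,0],
  [-0.5,0,0,0,0,0,0],
])

```text
time_s: 4.03
ee_pos: [527.8, 271.9, 118.2]
ee_rot: [179.9, 0.1, 174.7]
force: [-0.6, -0.0, 5.6]
gripper_width: 55.0
gripper_force: 10.0
```

apply_moves([
  [-0.5,0,0,0.01,0,0,0],
  [-0.5,0,0,0.03,0,0,0],
  [-0.5,0,0,0.03,0,0,0],
  [-0.5,0,0,0.03,0,0,0],
  [-0.5,0,-0.02,0.02,0,0,0],
])

```text
time_s: 4.45
ee_pos: [528.2, 254.2, 240.3]
ee_rot: [179.8, 0.2, 174.8]
force: [1.3, -0.3, -0.5]
gripper_width: 54.9
gripper_force: 10.0
```

apply_moves([
  [-0.5,0.003,-0.035,0,0,0,0],
  [-0.5,0.003,-0.035,0,0,0,0],
  [-0.5,0.003,-0.035,0,0,0,0],
  [-0.5,0.003,-0.035,0,0,0,0],
  [-0.5,0.003,-0.035,0,0,0,0],
])

```text
time_s: 4.87
ee_pos: [541.9, 75.0, 237.5]
ee_rot: [-180.0, -0.0, 174.7]
force: [-0.5, -0.5, -1.6]
gripper_width: 55.6
gripper_force: 10.0
```

apply_moves([
  [-0.5,0.003,-0.035,0,0,0,0],
  [-0.5,0.003,-0.035,0,0,0,0],
  [-0.5,0.003,-0.035,0,0,0,0],
  [-0.5,0.003,-0.035,0,0,0,0],
  [-0.5,0.003,-0.02,0,0,0,0],
])

```text
time_s: 5.28
ee_pos: [556.9, -86.8, 237.4]
ee_rot: [-179.9, -0.0, 174.6]
force: [0.2, 0.6, -0.9]
gripper_width: 55.3
gripper_force: 10.0
```

Run:
```python
from h import *
s=status.state();print(s['ee_pos'].round(1),s['ee_rot'].round(1),s['qpos'].round(1),s['gripper_width'])
f=grab('wrist');save(f,'w3.png')
for q in ['lid','adapter']: print(q,[(np.round(b['rect']).tolist(),round(b['score'],2)) for b in finder.boxes_of(q,'wrist')][:4])
```

```text
[556.9 -86.8 237.4] [-179.9   -0.   174.6] [-10.   17.   90.2  -0.1  72.8 -94.5] 55.345168162312554
lid [([432.0, 154.0, 52.0, 50.0], 0.87)]
adapter [([584.0, 63.0, 33.0, 37.0], 0.85), ([260.0, 232.0, 120.0, 116.0], 0.81), ([635.0, 213.0, 5.0, 36.0], 0.46)]
```

View pics/w3.png

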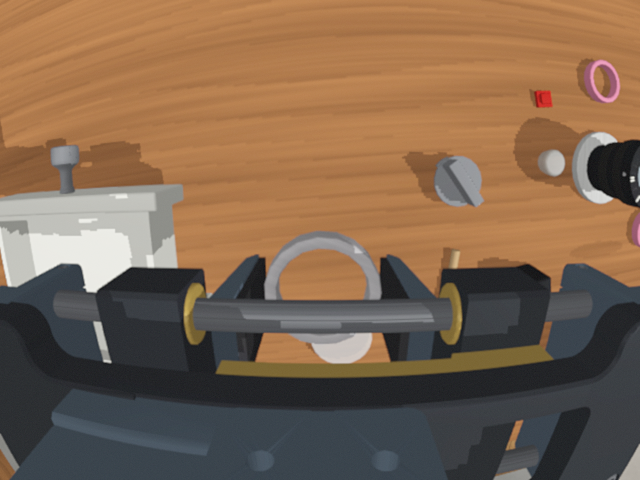

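The ring is held level at (323,290). The lid is clear at (458,182), and the drawer front runs along (0,200)-(182,190). Continuing to the drawer.

apply_moves([
  [-0.5,0.003,-0.034,0,0,0,0],
  [-0.5,0.003,-0.034,0,0,0,0],
  [-0.5,0.003,-0.034,0,0,0,0],
  [-0.5,0.003,-0.034,0,0,0,0],
  [-0.5,0.003,-0.034,0,0,0,0],
])

```text
time_s: 5.85
ee_pos: [572.6, -253.1, 237.5]
ee_rot: [179.9, -0.0, 174.8]
force: [0.1, 0.1, -0.7]
gripper_width: 55.2
gripper_force: 10.0
```

apply_moves([
  [-0.5,0,-0.034,0,0,0,0],
  [-0.5,0,-0.027,0,0,0,0],
  [-0.5,0,0,0,0,0,0],
])

```text
time_s: 6.1
ee_pos: [572.3, -317.9, 236.6]
ee_rot: [-179.9, -0.0, 174.5]
force: [0.3, 0.6, -1.7]
gripper_width: 54.9
gripper_force: 10.0
```

Run:
```python
from h import *
s=status.state();print(s['ee_pos'].round(1),s['ee_rot'].round(1),s['qpos'].round(1),s['gripper_width'])
f=grab('wrist');save(f,'w4.png')
```

```text
[ 572.3 -317.9  236.6] [-179.9   -0.   174.5] [-3.000e+01  2.540e+01  7.740e+01 -1.000e-01  7.720e+01 -1.145e+02] 54.88061558695944
```

View pics/w4.png

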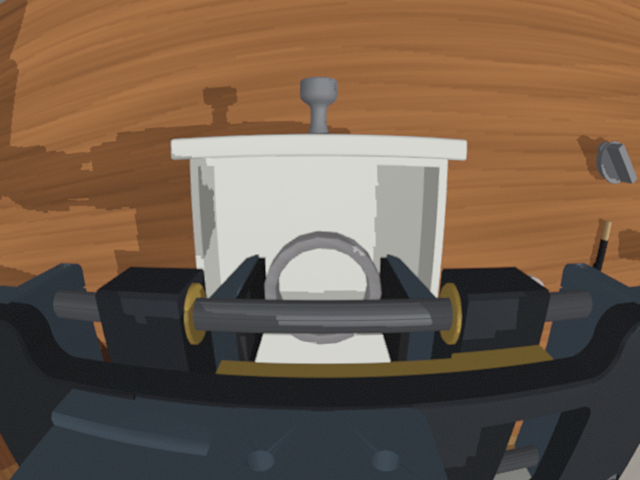

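Run:
```python
from h import *
f=grab('wrist');w=lambda u,v,z:at_z(f,u,v,z,True).round()[:2]
print('panel outer top L,R',w(172,140,138),w(466,142,138),'inner',w(200,158,138),w(440,160,138))
print('floor at panel',w(217,157,85),w(319,155,85))
print('side walls at 128',w(192,240,128),w(445,240,128))
```

```text
panel outer top L,R [ 486. -415.] [ 507. -206.] inner [ 502. -395.] [ 520. -227.]
floor at panel [ 502. -398.] [ 511. -312.]
side walls at 128 [ 563. -415.] [ 581. -222.]
```

apply_moves([
  [-0.5,0,0,-0.035,0,0,0],
  [-0.5,0,0,-0.035,0,0,0],
  [-0.5,0,0,-0.035,0,0,0],
  [-0.5,0,0,-0.015,0,0,0],
  [-0.5,0,0,-0.008,0,0,0],
])

```text
time_s: 6.62
ee_pos: [571.1, -310.9, 106.2]
ee_rot: [179.8, -0.3, 174.8]
force: [-1.0, 0.1, -1.4]
gripper_width: 55.2
gripper_force: 10.0
```

apply_moves([
  [-0.5,0,0,0,0,0,0],
  [-0.5,0,0,-0.002,0,0,0],
  [-0.5,0,0,-0.002,0,0,0],
  [-0.5,0,0,0,0,0,0],
])

```text
time_s: 6.95
ee_pos: [573.3, -314.3, 106.9]
ee_rot: [-179.9, 0.1, 174.7]
force: [-0.1, 0.8, -0.4]
gripper_width: 55.5
gripper_force: 10.0
```

apply_moves([
  [-0.5,0,0,-0.0015,0,0,0],
  [-0.5,0,0,-0.0015,0,0,0],
  [-0.5,0,0,0,0,0,0],
])

```text
time_s: 7.2
ee_pos: [572.9, -314.6, 103.3]
ee_rot: [-180.0, 0.1, 174.7]
force: [0.5, 0.7, 1.7]
gripper_width: 54.9
gripper_force: 10.0
```

apply_moves([
  [-0.5,0,0,-0.001,0,0,0],
  [-0.5,0,0,0,0,0,0],
])

```text
time_s: 7.37
ee_pos: [573.2, -314.7, 103.2]
ee_rot: [-180.0, 0.2, 174.6]
force: [-0.9, 1.0, 6.5]
gripper_width: 55.2
gripper_force: 10.0
```

apply_moves([
  [0.5,0,0,0,0,0,0],
  [0.7,0,0,0,0,0,0],
  [0.7,0,0,0,0,0,0],
  [0.7,0,0,0,0,0,0],
  [0.7,0,0,0.01,0,0,0],
])

```text
time_s: 7.78
ee_pos: [571.1, -313.6, 109.3]
ee_rot: [179.9, -0.3, 174.7]
force: [-0.4, 0.6, -0.5]
gripper_width: 77.4
gripper_force: 0.0
```

apply_moves([
  [0.7,0,0,0.03,0,0,0],
  [0.7,0,0,0.04,0,0,0],
  [0.7,0,0,0.04,0,0,0],
  [0.7,0,0,0.01,0,0,0],
])

```text
time_s: 8.12
ee_pos: [574.9, -315.8, 239.6]
ee_rot: [-179.7, 0.7, 174.7]
force: [1.4, 0.2, 1.4]
gripper_width: 77.4
gripper_force: 0.0
```

Run:
```python
from h import *
s=status.state();print(s['ee_pos'].round(1))
f=grab('wrist');save(f,'w5.png')
for t in finder.trace('adapter','wrist')[:3]:
    k=t['pixels'].astype(np.uint8);cs,_=cv2.findContours(k,cv2.RETR_EXTERNAL,cv2.CHAIN_APPROX_NONE)
    cc=max(cs,key=cv2.contourArea)[:,0];P=np.array([at_z(f,*q,97,True)[:2] for q in cc]);(x,y),r=cv2.minEnclosingCircle(P.astype(np.float32));print(t['rect'],round(t['score'],2),round(x,1),round(y,1),round(r,1))
```

```text
[ 574.9 -315.8  239.6]
[289.5, 191.0, 66.6, 72.7] 0.63 572.2 -314.2 29.0
```

View pics/w5.png

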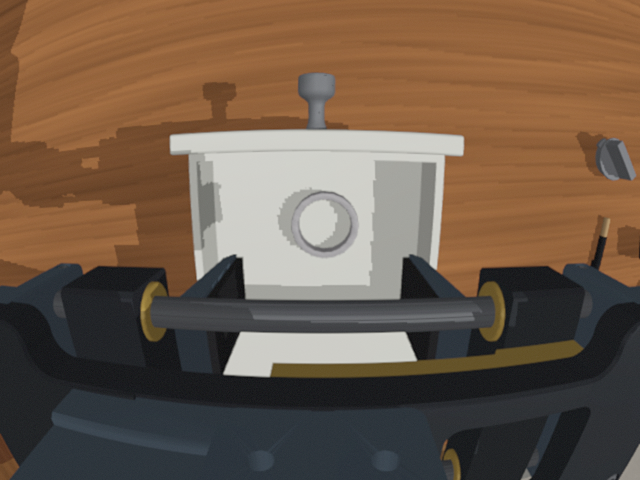

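The ring lies flat in the drawer at (324,224). Next, the lid.

apply_moves([
  [0.7,-0.003,0.035,0,0,0,0],
  [0.7,-0.003,0.035,0,0,0,4],
  [0.7,-0.003,0.035,0,0,0,4],
  [0.7,-0.003,0.035,0,0,0,4],
  [0.7,-0.003,0.035,0,0,0,4],
])

```text
time_s: 8.63
ee_pos: [555.8, -137.6, 229.0]
ee_rot: [179.9, -0.2, -169.2]
force: [0.5, 1.3, 0.5]
gripper_width: 77.4
gripper_force: 0.0
```

apply_moves([
  [0.7,-0.003,0.035,0,0,0,4],
  [0.7,-0.003,0.035,0,0,0,4],
  [0.7,-0.003,0.035,0,0,0,4],
  [0.7,-0.003,0.035,0,0,0,4],
  [0.7,-0.003,0.035,0,0,0,4],
])

```text
time_s: 9.05
ee_pos: [540.7, 37.2, 229.3]
ee_rot: [179.9, -0.2, -149.1]
force: [0.9, 0.2, 0.0]
gripper_width: 77.4
gripper_force: 0.0
```

apply_moves([
  [0.7,-0.003,0.01,-0.01,0,0,4],
  [0.7,0,0,-0.01,0,0,0],
  [0.7,0,0,0,0,0,0],
])

```text
time_s: 9.3
ee_pos: [537.1, 45.7, 207.7]
ee_rot: [179.8, -0.4, -145.3]
force: [0.1, -0.0, -0.1]
gripper_width: 77.1
gripper_force: 0.0
```

Run:
```python
from h import *
s=status.state();print(s['ee_pos'].round(1),s['ee_rot'].round(1),s['qpos'].round(1))
f=grab('wrist')
for b in finder.boxes_of('lid','wrist')[:3]: print(b)
r=np.array(finder.boxes_of('lid','wrist')[0]['rect']).astype(int)
print(at_z(f,r[0]+r[2]/2,r[1]+r[3]/2,16,True))
x,y=max(r[0]-20,0),max(r[1]-20,0);print(x,y)
save(f,'w6.png',(x,y,110,110),5)
```

```text
[537.1  45.7 207.7] [ 179.8   -0.4 -145.3] [   3.7   16.1   95.9   -0.    68.4 -121. ]
{'rect': [306.8, 196.7, 60.0, 61.1], 'score': 0.67}
[534.53492718  60.43229     16.        ]
286 176
```

View pics/w6.png

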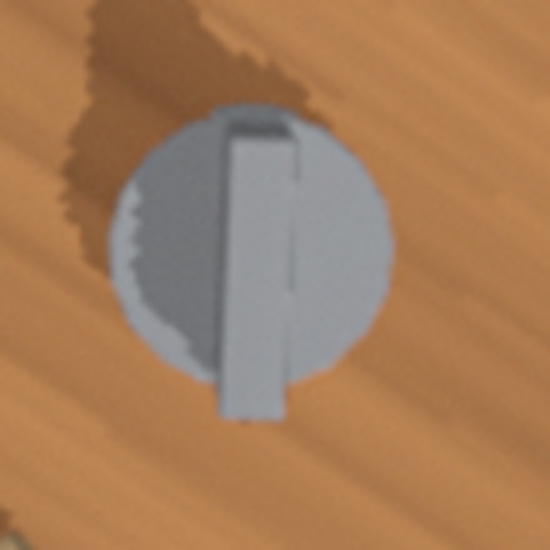

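Run:
```python
from h import *
f=grab('wrist');g=lambda u,v,z:at_z(f,286+u/5-.4,176+v/5-.4,z,True)[:2]
a,b=g(262.5,140,41),g(252,418,41)
print(a,b,(a+b)/2,np.linalg.norm(a-b),np.degrees(np.arctan2(*(b-a)[::-1])),g(252,247,16))
s=status.state();print(s['ee_pos'],s['ee_rot'])
```

```text
[516.35517217  45.53445677] [559.6431968   73.56627634] [537.99918448  59.55036655] 51.571658725468055 32.925690147287874 [537.13818913  58.89961749]
[539.61123545  44.41375714 211.11883478] [ 1.79996757e+02 -3.33316545e-02 -1.45476695e+02]
```

apply_moves([
  [0.2,-0.002,0.015,-0.035,0,0,-1.5],
  [0,0,0,-0.035,0,0,0],
  [0,0,0,-0.035,0,0,0],
  [0,0,0,-0.035,0,0,0],
  [0,0,0,-0.025,0,0,0],
], newtons=40)

```text
time_s: 9.92
ee_pos: [536.6, 59.5, 44.1]
ee_rot: [179.9, -0.1, -147.0]
force: [-0.2, -0.8, -0.3]
gripper_width: 47.3
gripper_force: 0.0
```

apply_moves([
  [0,0,0,-0.01,0,0,0],
  [0,0,0,0,0,0,0],
  [0,0,0,0,0,0,0],
])

```text
time_s: 10.17
ee_pos: [538.4, 60.1, 37.1]
ee_rot: [-180.0, 0.1, -146.9]
force: [1.0, 0.2, 0.2]
gripper_width: 45.5
gripper_force: 0.0
```

apply_moves([
  [-0.3,0,-0.0005,-0.0035,0,0,0],
  [-0.6,0,0,0,0,0,0],
  [-1,0,0,0,0,0,0],
  [-1,0,0,0,0,0,0],
  [-1,0,0,0,0,0,0],
])

```text
time_s: 10.58
ee_pos: [537.8, 60.2, 33.6]
ee_rot: [-180.0, 0.1, -146.8]
force: [0.3, 0.7, 0.7]
gripper_width: 15.0
gripper_force: 0.2
```

apply_moves([
  [-1,0,0,0,0,0,0],
  [-1,0,0,0,0,0,0],
  [-1,0,0,0,0,0,0],
])

```text
time_s: 10.83
ee_pos: [537.7, 60.3, 33.5]
ee_rot: [-180.0, 0.0, -146.8]
force: [-1.6, 0.9, 5.5]
gripper_width: 12.1
gripper_force: 40.0
```

apply_moves([
  [-1,0,0,0.015,0,0,0],
  [-1,0,0,0.035,0,0,0],
  [-1,0,0,0.035,0,0,0],
  [-1,0,0,0.035,0,0,0],
  [-1,0,0,0.02,0,0,0],
])

```text
time_s: 11.25
ee_pos: [538.7, 60.2, 176.4]
ee_rot: [-179.9, 0.3, -146.8]
force: [0.9, 0.8, 0.2]
gripper_width: 11.6
gripper_force: 40.0
```

apply_moves([
  [-1,-0.002,0.03,0,0,0,-5],
  [-1,-0.002,0.03,0,0,0,-5],
  [-1,-0.002,0.03,0,0,0,-5],
  [-1,-0.002,0.03,0,0,0,-5],
  [-1,-0.002,0.03,0,0,0,-5],
])

```text
time_s: 11.67
ee_pos: [527.0, 211.3, 172.6]
ee_rot: [-180.0, -0.0, -172.1]
force: [-0.1, -0.7, -0.2]
gripper_width: 11.6
gripper_force: 40.0
```

apply_moves([
  [-1,-0.001,0.03,0,0,0,-5],
  [-1,0,0.02,0,0,0,-5],
  [-1,0,0.011,0,0,0,-3],
  [-1,0,0,0,0,0,0],
  [-1,0,0,0,0,0,0],
])

```text
time_s: 12.08
ee_pos: [526.1, 271.2, 172.3]
ee_rot: [-179.9, -0.0, 175.3]
force: [0.4, -0.0, -0.4]
gripper_width: 11.8
gripper_force: 40.0
```

Run:
```python
from h import *
s=status.state();print(s['ee_pos'].round(1),s['ee_rot'].round(1),s['qpos'].round(1),s['force'],s['gripper_width'])
f=grab('wrist');save(f,'w7.png',(200,130,240,240),2.4)
```

```text
[526.1 271.2 172.3] [-179.9   -0.   175.3] [ 26.2  22.1  92.2  -0.   65.7 -59.1] [ 0.40409832 -0.02475843 -0.44020389] 11.795071592088135
```

View pics/w7.png

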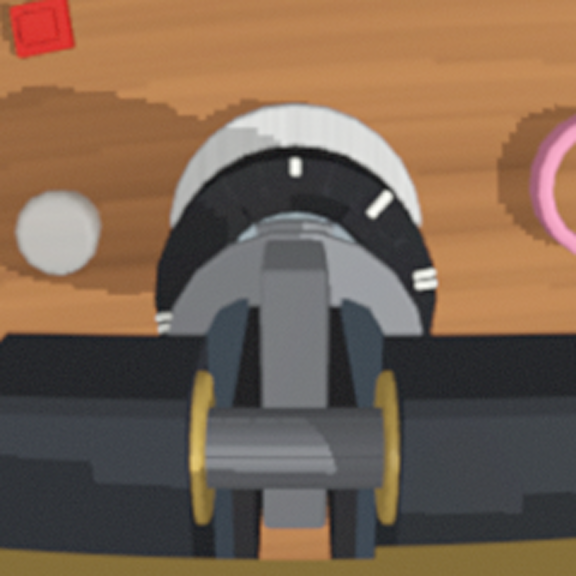

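The lid's bar at column 294 lines up with the slot rib at (295,167). Checking the centring numerically.

Run:
```python
from h import *
from scipy.optimize import least_squares
f=grab('wrist');g=lambda u,v,z:at_z(f,200+u/2.4-.3,130+v/2.4-.3,z,True)[:2]
z=status.state()['ee_pos'][2]
rib=[g(295,167,100),g(379,204,100),g(425,279,100),g(164,322,100)]
print(np.array(rib).round(1),'pairmid',((rib[2]+rib[3])/2).round(1))
th=lambda y:np.radians(y+np.array([0,-40,-80,100]))
# ribs at a common radius: fit centre, yaw, radius
r=least_squares(lambda p:(np.c_[p[0]+p[3]*np.cos(th(p[2])),p[1]+p[3]*np.sin(th(p[2]))]-rib).ravel(),[526,271,175,35]);print(r.x.round(1),r.fun.round(1))
e=g(295,268,z+7.5);print('bar end',e.round(1),'centre',e+26*np.array([np.cos(np.radians(-4.7)),np.sin(np.radians(-4.7))]))
# disc edge (z = tcp-17.5): points on outline
d=np.array([g(185,312,z-17.5),g(215,268,z-17.5),g(250,240,z-17.5),g(335,240,z-17.5),g(380,262,z-17.5),g(408,298,z-17.5)])
r=least_squares(lambda p:np.hypot(*(d-p[:2]).T)-27.5,[526,271]);print('disc',r.x.round(1),r.fun.round(1))
```

```text
[[490.7 273.4]
 [502.2 294.6]
 [523.6 305.7]
 [529.8 234.5]] pairmid [526.7 270.1]
[526.7 269.9 174.8  35.6] [ 0.5 -0.3 -0.6  0.6  0.2 -0.3 -0.1 -0. ]
bar end [497.1 272.9] centre [523.01905581 270.77282138]
disc [524.6 271.7] [-1.1 -0.3  1.2  0.2 -0.  -1. ]
```

apply_moves([
  [-1,0.0016,-0.001,-0.015,0,0,0],
  [-1,0,0,-0.015,0,0,0],
  [-1,0,0,-0.004,0,0,0],
  [-1,0,0,0,0,0,0],
  [-1,0,0,0,0,0,0],
])

```text
time_s: 12.6
ee_pos: [528.3, 269.5, 139.2]
ee_rot: [180.0, 0.0, 175.1]
force: [-0.3, -0.4, -0.0]
gripper_width: 11.8
gripper_force: 40.0
```

apply_moves([
  [-1,0,0,-0.002,0,0,0],
  [-1,0,0,-0.002,0,0,0],
  [-1,0,0,-0.001,0,0,0],
  [-1,0,0,0,0,0,0],
])

```text
time_s: 12.93
ee_pos: [528.0, 270.1, 133.9]
ee_rot: [180.0, 0.0, 175.2]
force: [1.3, 0.2, -0.4]
gripper_width: 11.6
gripper_force: 40.0
```

apply_moves([
  [-1,0,0,-0.001,0,0,0],
  [-1,0,0,-0.001,0,0,0],
  [-1,0,0,-0.001,0,0,0],
  [-1,0,0,0,0,0,0],
])

```text
time_s: 13.27
ee_pos: [527.9, 270.1, 130.6]
ee_rot: [-180.0, -0.0, 175.2]
force: [-0.2, 0.6, -1.5]
gripper_width: 11.4
gripper_force: 40.0
```

Run:
```python
from h import *
s=status.state();print(s['ee_pos'].round(1),s['force'].round(1),s['torque'].round(2))
```

```text
[527.9 270.1 130.6] [-0.2  0.6 -1.5] [ 0.05 -0.01 -0.02]
```

apply_moves([
  [-1,0,0,-0.0015,0,0,0],
  [-1,0,0,-0.0015,0,0,0],
  [-1,0,0,-0.0015,0,0,0],
  [-1,0,0,0,0,0,0],
])

```text
time_s: 13.6
ee_pos: [528.2, 270.3, 126.1]
ee_rot: [180.0, 0.0, 175.2]
force: [0.8, 0.8, -1.1]
gripper_width: 11.8
gripper_force: 40.0
```

apply_moves([
  [-1,0,0,-0.0015,0,0,0],
  [-1,0,0,-0.0015,0,0,0],
  [-1,0,0,-0.0005,0,0,0],
  [-1,0,0,0,0,0,0],
])

```text
time_s: 13.93
ee_pos: [528.3, 270.3, 122.8]
ee_rot: [180.0, 0.0, 175.2]
force: [1.5, 0.0, -0.7]
gripper_width: 11.8
gripper_force: 40.0
```

apply_moves([
  [-1,0,0,-0.001,0,0,0],
  [-1,0,0,-0.0005,0,0,0],
  [-1,0,0,0,0,0,0],
])

```text
time_s: 14.18
ee_pos: [528.2, 270.3, 121.5]
ee_rot: [180.0, 0.0, 175.2]
force: [1.0, 1.0, -0.3]
gripper_width: 11.7
gripper_force: 40.0
```

apply_moves([
  [-1,0,0,-0.0004,0,0,0],
  [-1,0,0,0,0,0,0],
  [-1,0,0,0,0,0,0],
])

```text
time_s: 14.43
ee_pos: [528.2, 270.3, 121.5]
ee_rot: [180.0, 0.0, 175.2]
force: [0.2, 0.8, 4.2]
gripper_width: 11.6
gripper_force: 40.0
```

apply_moves([
  [-1,0,0,0.0003,0,0,-4],
  [-1,0,0,0,0,0,-4],
  [-1,0,0,0,0,0,-4],
  [-1,0,0,0,0,0,-4],
  [-1,0,0,0,0,0,-4],
], newtons=50)

```text
time_s: 14.85
ee_pos: [528.4, 270.1, 121.4]
ee_rot: [180.0, 0.1, 155.0]
force: [1.3, 0.9, 2.3]
gripper_width: 11.8
gripper_force: 50.0
```

Run:
```python
from h import *
s=status.state();print(s['ee_pos'].round(1),s['ee_rot'].round(1),s['force'].round(1),s['torque'].round(2))
```

```text
[528.4 270.1 121.4] [1.80e+02 1.00e-01 1.55e+02] [1.3 0.9 2.3] [-0.01 -0.28  0.1 ]
```

Lateral forces are small and the follower's 0.1 N m shows. Finishing the turn.

apply_moves([
  [-1,0,0,0,0,0,-4],
  [-1,0,0,0,0,0,-4],
  [-1,0,0,0,0,0,-4],
  [-1,0,0,0,0,0,-4],
  [-1,0,0,0,0,0,-4],
])

```text
time_s: 15.27
ee_pos: [528.0, 269.6, 121.5]
ee_rot: [-180.0, 0.1, 135.0]
force: [0.8, -1.3, 3.6]
gripper_width: 11.7
gripper_force: 50.0
```

apply_moves([
  [-1,0,0,0,0,0,0],
  [-1,0,0,0,0,0,0],
  [-1,0,0,0,0,0,0],
])

```text
time_s: 15.52
ee_pos: [528.0, 269.6, 121.5]
ee_rot: [-180.0, 0.0, 135.3]
force: [0.5, -2.5, 3.7]
gripper_width: 11.8
gripper_force: 50.0
```

Run:
```python
from h import *
s=status.state();print(s['ee_pos'].round(1),s['ee_rot'].round(1),s['force'].round(1),s['torque'].round(2),s['gripper_force'])
# lid bar: grey lit bar top near the fingers, orientation + half rib direction, in the wrist frame
f=grab('wrist')
z=s['ee_pos'][2]
print(finder.boxes_of('lid','wrist')[:2])
C=np.array([526.7,270,0])
for a in (135,175,95): # expected rib pixels
    p=C+[35.6*np.cos(np.radians(a)),35.6*np.sin(np.radians(a)),100];u=proj(f,p,True).round().astype(int)
    w=f['color'][max(u[1]-8,0):u[1]+9,u[0]-8:u[0]+9];ys,xs=np.where(w.min(2)>170);print(a,u,w.max(),len(xs), at_z(f,u[0]-8+xs.mean(),u[1]-8+ys.mean(),100,True)[:2].round(1) if len(xs) else '')
t=finder.trace('lid','wrist')
a=f['color'].astype(int)
# bar-top visible end: two side edges of bar top via Hough lines
e=cv2.Canny(f['color'],40,100);u0=proj(f,[*s['ee_pos'][:2],z+7.5],True);e2=np.zeros_like(e);x,y=u0.astype(int);print(u0)
e2[y-60:y+20,x-45:x+45]=e[y-60:y+20,x-45:x+45]
L=cv2.HoughLinesP(e2,1,np.pi/360,15,minLineLength=14,maxLineGap=3)
for l in ([] if L is None else L[:,0]):
    A,B=at_z(f,l[0],l[1],z+7.5,True),at_z(f,l[2],l[3],z+7.5,True);print(l,np.degrees(np.arctan2(*(B-A)[[1,0]])).round(1)%180)
```

```text
[528.  269.6 121.5] [-180.     0.   135.3] [ 0.5 -2.5  3.7] [-0.48 -0.18  0.14] 50.00177443027496
[{'rect': [268.1, 225.7, 106.3, 124.6], 'score': 0.98}]
135 [321 211] 244 78 [502.  295.2]
175 [275 228] 242 45 [490.  273.7]
95 [368 228] 242 87 [523.3 306.3]
[322.3378848  305.44168226]
[287 299 348 298] 46.4
[286 303 314 303] 45.7
[279 313 280 290] 130.7
[285 311 335 311] 45.5
[286 285 286 266] 133.5
[336 298 337 257] 134.6
[365 300 366 324] 139.9
[359 267 359 285] 137.0
[307 257 308 276] 137.5
[297 298 304 256] 125.3
[341 255 348 299] 144.8
[309 297 309 277] 134.6
[284 323 286 301] 128.5
```

The bar edges read about 135°, in line with the halfway rib at 135°. The spring torque is steady and the grip is 50 N.

```bash
python3 -c "
from workcell import env
print(env.job_done())"
```

```text
the job is handed in; nothing more can be done
None
```

The adapter ring lies flat in the open top drawer. The lid is fully home in the lens and turned about 40° clockwise to the halfway rib, short of the lock, and the gripper is still holding it there at 50 N; I've handed the job in, but no verdict came back.

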